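# Hang the ring-handled shoehorn on the rail hook

### The arm

A 6-joint arm with a two-finger parallel gripper is mounted at the origin on the work surface. World frame = base frame: x ahead of the robot, y to its left, z up, the work surface at z = 0. Lengths are in mm, angles in rad, forces in N, time in s.
With the tool pointing down it reaches from about 275 to 975 mm from the base axis. Payload 8.4 kg.
Tool frame: the origin (TCP) lies at the very end of the fingers, on their centre line; the grasp point (between the pads) lies ctrl.hold_point_z behind it (ctrl.hold_point_z is the distance from the TCP to the grasp point, in mm); z points along the fingers, y is the line along which they close (so a half turn about z gives the same grasp; the last joint's range is limited). The gripper opens to 92 mm and grips with 3 to 60 N. Pads are 20 mm wide; open, the fingers measure 128 mm over their backs; the gripper's body (75 mm by 189 mm) begins 69 mm behind the grasp point.
Start: joints at [-1.29, 0.353, 1.633, -0, 1.155, -0.002], TCP at [174.402, -600.176, 214.583] pointing down, gripper open.
Joint ranges: [-2.63, 2.63], [-0.92, 2.1], [0.06, 2.66], [-1.3, 4.44], [0, 2.69], [-3.02, 3.02]. Speed limits (rad/s): [2.22, 2.22, 2.79, 3.14, 3.14, 3.14].

### API

Orientations are given as a 3x3 rotation matrix whose columns are the frame's x, y, z axes.
In Python, from rig import ctrl gives the robot as it stands. The module is installed in compiled form; this text tells all that it offers. Calls block until the motion is done:
- ctrl.move_to(position, orientation): joint-space move of the TCP to a pose.
- ctrl.servo_line(position, attitude=None, rate=150): straight line of the TCP; attitude=None keeps the orientation; rate is the mean speed in mm/s.
- ctrl.move_j(angles): joint-space move.
- ctrl.open() and ctrl.close(): open the fingers fully, or close them until they stop; the grip force is fixed at half the most.
- ctrl.hold(seconds).
- ctrl.solve_ik(position, orientation): joint angles nearest the present ones, or None.
- ctrl.observe(): the state.
- ctrl.get_image(name): name is "scene" or "top" or "wrist"; returns a dict with "image" (420x560x3 uint8, blue, green, red), "range_z" (420x560 float32, mm along the optical axis (not along the pixel's ray), 0 where there is no reading), "fovy" (degrees; the focal length in pixels is half the picture's height over the tangent of half this angle, whatever the lens; pixels are square), "cx", "cy" (the principal point, pixels), "R" (3x3) and "t" (3): a world point X has camera coordinates R X + t; the wrist camera has in their place "T_tool_cam" (4x4, takes a point from camera to tool coordinates, whose origin is the TCP and whose axes are the flange's). Camera axes: x right, y down, z forward; pixel columns grow to the right and rows downward; lengths in mm; the calibration is good to about 2 mm. The wrist camera is an equidistant fisheye: a pixel r from the principal point sees the ray r / f radians off the axis. A picture is of the moment at which its call begins: read the wrist's pose just before it.
A pose or a line that the arm cannot do raises ctrl.PlanningError and nothing moves.
- ctrl.finish_job(): hands the job in; it is judged then, once.
Trained networks look in the newest picture that a camera, given by its name, has taken for a name from the list of things; names that differ only in an ending like _2 or _b are one class to them, and where a whole thing is asked for, a point or a joint stands for the part that bears it (a point fixed in the world has none). Each returns a list of dicts, best first, with "conf" (0 to 1); they miss things now and then, are a little off and sometimes report something else, mostly with a low value. They report only what shows in the picture. A call takes as long as a camera call. They do not tell look-alikes from the thing itself.
- ctrl.recognise(name, camera): "at" ([x, y, z] in mm, in the coordinates of the camera as it stood for that picture, good to about 4 mm: the middle of the surface that is visible of it).
- ctrl.outline_of(name, camera): "pixels" (420x560 bool, what is visible of it).
The state is a dict: "t": time; "joint_positions": joint angles; "qd": joint speeds; "joint_efforts": joint torques, N m; "ee_pos": TCP position; "tcp_rot": TCP orientation; "ft_force": force on the tool from outside, world axes, zero at the start; "wrist_torque": the same for the moment, N m; "width": opening from 0.0 (shut) to 1.0 (fully open); "finger_force": force on a finger pad.
Only numpy, scipy, OpenCV 4.12 (cv2) and the standard library are available. Lean on these libraries where they do the work, as an engineer would, in place of code of your own. Each camera call takes 0.05 s, during which the arm holds its last target. There are 200 camera calls.

### The job

Take the long steel shoehorn with the ring handle out of the slotted wooden stand and hang it by its ring on the upturned hook of the chrome rail, under the hat rack, so that it hangs straight and still. Leave the short shoehorn, the brush and the other things on the bench undisturbed.

Things in the scene. Friction and masses are not known exactly. Their poses are not given: they have to be found in the camera images.
- horn: Long ringed steel shoehorn, loose, 184 mm, 0.12-0.24 kg. Origin: centre of its lower end; z up along it, y across its flat face, x through it; alike after a half turn about z. Blade 44 mm wide, 6-10 thick, to z 80; shank 18 x 8; ring handle z 129-184, 48 wide (y), 12 thick (x), its parallel outer sides (z 136-168) grippable across 48 mm. Stands in a slot with 4 mm play, may lean 5 degrees.
- horn_ring (a point): Centre of the ring's opening, on the horn's axis 156 mm above its lower end, axes as horn. The opening is 32 mm wide (y) and 38 mm high: peaked inner top 19 mm above this point, flat inner bottom 19 mm below. Its level with the ring's straight sides makes it a good grip point.
- hook: The one upturned hook, fixed, chrome bar 8 mm thick. Origin and axes as hook_seat. Two short ball-ended pegs (20 mm balls, reaching 33 mm out from the rail) share the rail at the same height, places 85 mm apart; which of the three places the hook has varies. Hold the ring by its sides, with the hook's tip between the fingers: a gripper on the shank below would strike the tip with its palm.
- hook_seat (a point): Where the ring hangs: on the centre line of the hook's level bar, 280 mm above the bench. +x runs along the bar to the rail (55 mm), -x to the free end, z up. At x = -24 mm a tip turns up to 18 mm above the centre line; the ring must pass around it. When hung, horn_ring is 15 mm below this point. Hat rack: underside 115 mm above this point, front edge at x = 0.
- hook_rail: Fixed chrome frame: level 12 mm rail, 400 mm along y, 280 mm up, posts 20 mm behind it; above it a hat rack of 10 mm bars (underside 395 mm up, from 55 mm before the rail to 55 behind). Under the rack a gripper pointing straight down does not fit: lean it 30 to 45 degrees, fingers down and towards the rail. Origin on the bench below mid rail; +x away from the hooks' free ends.
- stand: Fixed wooden stand, 60 (x) x 230 (y) x 80 mm high, origin at the centre of its underside, with three slots at y = -70, 0 and 70 mm, each 18 (x) x 52 (y) mm and 70 mm deep. The horn, the short shoehorn and the welt brush stand in them, in any order, broad faces along the stand's y.
- short_horn: Bystander in the stand: short plain steel shoehorn without a ring, 102 mm long, top 112 mm above the bench. Origin at its lower end.
- welt_brush: Bystander in the stand: small wooden brush, bristles up, 104 mm long, 48 mm wide at the top, top 114 mm above the bench. Origin at its lower end.
- jar: Bystander: glass jar with steel lid, 72 mm across, 100 mm high, origin at its underside.
- reflector_clip: Bystander: flat orange plastic clip, 70 x 45 x 18 mm, lying on the bench, origin at its underside.
- key_block: Bystander: wooden block 60 x 100 x 35 mm with three short brass pins (to 47 mm), on the bench under the rail, origin at its underside.
- polish_tin: Bystander: flat dark tin, 70 mm across, 24 mm high, on the bench under the rail, origin at its underside.
There are look-alikes about, which are no part of the job. Leave any black or orange look-alike of the horn alone.

How it is judged:
By the outcome, as a careful person would: the job done as asked, in the order asked, and still so for the second after the job is handed in, with the robot touching nothing.
It also fails if it takes over 50 s, if anything falls off the work surface, if the arm or the gripper's body presses on something with over 40 N, if the wrist force passes 120 N, or if a joint passes its speed limit or range.

## Working session

There is one attempt and no reset: what is moved stays moved. The work goes in short steps, each a Python script; the robot and the scene stay as the last script left them, time stands still between calls to the robot, and variables do not carry over. Pictures are saved under pics/ and viewed, at most 10 in all, crops included, and the job is handed in when it is done.

```bash
mkdir -p pics; cat > h.py <<'E'
import numpy as np, cv2
from rig import ctrl
def cam(name):
    o=ctrl.observe(); d=ctrl.get_image(name)
    if name=="wrist":
        T=np.array(d["T_tool_cam"]); R=np.array(o["tcp_rot"]); p=np.array(o["ee_pos"])
        d["Rw"]=R@T[:3,:3]; d["tw"]=R@T[:3,3]+p
    else:
        R=np.array(d["R"]); d["Rw"]=R.T; d["tw"]=-R.T@np.array(d["t"])
    d["f"]=210/np.tan(np.radians(d["fovy"]/2))
    v,u=np.mgrid[:420,:560].astype(float); z=d["range_z"]
    x=(u-d["cx"])/d["f"]; y=(v-d["cy"])/d["f"]
    if name=="wrist":
        r=np.hypot(x,y)+1e-9; k=np.tan(np.minimum(r,1.5))/r; x=x*k; y=y*k
    P=np.stack([x*z,y*z,z],-1)@d["Rw"].T+d["tw"]; P[z==0]=np.nan
    d["P"]=P; return d
def w(d,c): return d["Rw"]@np.array(c)+d["tw"]
E
python3 - <<'E'
from h import *
np.set_printoptions(precision=1,suppress=True)
print(ctrl.hold_point_z)
for c in("scene","top"):
    d=cam(c); cv2.imwrite(f"pics/{c}.png",d["image"]); np.save(f"/tmp/{c}.npy",d["P"])
    print(c,d["tw"],d["Rw"][:,2])
    for n in("horn","horn_ring","hook","hook_seat","hook_rail","stand","short_horn","welt_brush","jar","key_block"):
        print(n,[(w(d,r["at"]),round(r["conf"],2)) for r in ctrl.recognise(n,c)[:4]])
E
```

```text
18.700000000000003
scene [ 987.7 -505.5  610.1] [-0.5  0.7 -0.5]
horn [(array([ 498.2, -213.2,  148.1]), 0.73), (array([ 597.8, -211.1,  101. ]), 0.72), (array([ 396.9, -206.2,  121.9]), 0.68), (array([ 421.2, -298.3,  135.5]), 0.65)]
horn_ring [(array([ 594.7, -209.9,  100. ]), 0.93), (array([ 526. , -321.9,  133.6]), 0.63), (array([ 424.2, -302.5,  132.1]), 0.59), (array([ 498.2, -215.3,  146.2]), 0.58)]
hook [(array([678.4,  37.1, 284. ]), 0.48)]
hook_seat [(array([681.9,  39.8, 282.5]), 0.74)]
hook_rail [(array([730.8, -85. , 328.5]), 0.83), (array([ 498.6, -213. ,  144.9]), 0.6)]
stand [(array([ 522.8, -182.7,   65.7]), 0.93)]
short_horn [(array([496.4, -73.5,  90.4]), 0.68)]
welt_brush [(array([ 497.5, -142.9,  101.6]), 0.81)]
jar [(array([547.7, 309.3,  48.5]), 0.79), (array([ 518.7, -182.6,   66.4]), 0.7)]
key_block [(array([683.8,  38.3, 280.2]), 0.68), (array([692.5, 119.3,  39.2]), 0.56)]
top [ 379.7  -14.5 1045.3] [ 0.2  0.  -1. ]
horn [(array([ 408.8, -294.8,  138.9]), 0.81), (array([ 594.3, -207.7,  136.7]), 0.76), (array([ 398.4, -202.2,  169.3]), 0.69), (array([ 515.6, -310.9,  136.3]), 0.68)]
horn_ring [(array([ 497. , -205. ,  173.6]), 0.91), (array([ 514.5, -313.5,  135. ]), 0.89), (array([ 408.7, -296.1,  132.2]), 0.83), (array([ 588.8, -209.3,  136.5]), 0.67)]
hook [(array([673.4,  39.3, 283.9]), 0.54)]
hook_seat [(array([677.8,  40. , 285. ]), 0.47)]
hook_rail [(array([715.4,  40.4, 403.2]), 0.72)]
stand [(array([ 483.4, -127.5,   80.4]), 0.93), (array([ 490.2, -141.3,  113.7]), 0.45)]
short_horn [(array([ 487.5, -142.8,  115.7]), 0.6)]
welt_brush [(array([ 488.5, -139.2,  114. ]), 0.57), (array([674.3,  39.9, 281.9]), 0.31)]
jar [(array([526.1, 319.7,  97. ]), 0.85)]
key_block [(array([680.6, 136.3,  31.2]), 0.95)]
```

View pics/scene.png

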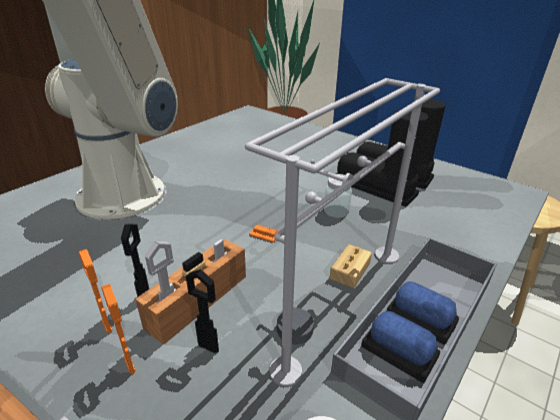

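View pics/top.png

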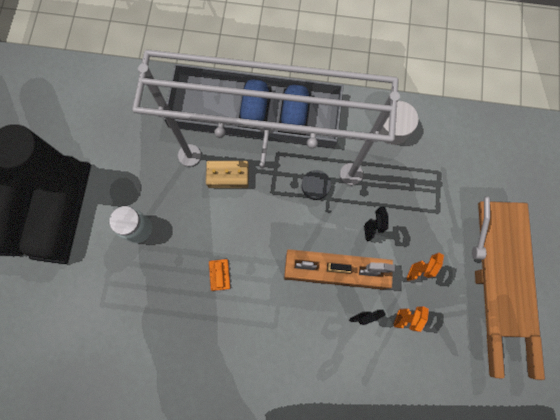

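The scene view shows the stand at (195,285), with the steel ring horn in its near slot at (160,260). Black and orange look-alikes stand around it, and the rail with its hook is under the rack. In the top view the steel horn is at (375,268), and the hook runs from (266,130) to (263,165) between two ball pegs at (220,130) and (312,141). Next I'll measure both from the depth clouds.

```bash
python3 - <<'E'
from h import *
np.set_printoptions(precision=1,suppress=True)
for c in("scene","top"):
    P=np.load(f"/tmp/{c}.npy").reshape(-1,3); P=P[~np.isnan(P[:,0])]
    q=P[(P[:,2]>268)&(P[:,2]<305)&(P[:,0]>600)&(P[:,0]<800)&(abs(P[:,1]-20)<220)]
    print(c,"rail-level",len(q))
    rail=q[(abs(q[:,2]-283)<8)]
    h=q[(abs(q[:,1]-40)<20)]
    h=h[np.argsort(h[:,0])]; print("hook\n",h[::max(1,len(h)//25)])
    for lo in range(-180,240,30):
        s=rail[(rail[:,1]>=lo)&(rail[:,1]<lo+30)]
        if len(s)>3: print(lo,len(s),np.median(s,0),s[:,0].min(),s[:,0].max())
    r=P[(abs(P[:,0]-495)<40)&(abs(P[:,1]+205)<45)&(P[:,2]>90)&(P[:,2]<215)]
    for lo in range(90,215,12):
        s=r[(r[:,2]>=lo)&(r[:,2]<lo+12)]
        if len(s)>2: print("horn z",lo,len(s),s.min(0),s.max(0),np.median(s,0))
    if c=="top":
        s=P[(abs(P[:,2]-80)<5)&(abs(P[:,0]-490)<70)&(abs(P[:,1]+136)<150)]
        print("stand",cv2.minAreaRect(s[:,:2].astype(np.float32)),len(s))
E
```

```text
scene rail-level 1863
hook
 [[629.8  39.3 298.5]
 [633.4  37.8 292.3]
 [647.4  37.8 279. ]
 [653.9  37.2 281.4]
 [658.4  39.6 284. ]
 [663.5  38.3 284.2]
 [668.8  36.7 282.7]
 [673.4  39.5 281.2]
 [677.7  38.5 285. ]
 [682.1  38.6 280.6]
 [686.2  41.1 285. ]
 [691.2  39.9 283.2]
 [695.2  39.6 284.7]
 [702.   31.2 286.7]
 [703.8  34.  290. ]
 [706.3  32.9 291.3]
 [706.8  43.  285.5]
 [707.1  45.2 288.5]
 [708.6  43.3 286. ]
 [710.4  36.9 285.4]
 [712.3  36.9 286.1]
 [713.4  38.4 285.8]
 [714.4  53.5 285.7]
 [715.2  36.1 281.7]
 [715.6  53.  278.5]
 [716.1  31.2 282.2]
 [716.8  30.2 280.9]]
-180 207 [ 729.  -162.1  283.6] 708.2199893317581 741.7275774541374
-150 17 [ 712.9 -145.9  285.5] 709.1169417575591 718.8504090954307
-120 112 [ 716.5 -104.7  284.5] 708.785140868367 719.3351520397367
-90 108 [715.5 -75.4 285.1] 708.2566727217343 718.9063189344856
-60 235 [701.  -47.9 284.7] 681.1731482683224 717.9174780146644
-30 92 [714.9 -15.9 284.7] 706.7120079864025 718.4095017302055
0 88 [714.   15.5 285. ] 701.5369897216847 717.3636617344108
30 219 [693.2  39.1 283.6] 645.0859849753056 716.9
[... 2678 characters left out ...]
.4]
horn z 102 12 [ 487.8 -217.9  102.1] [ 500.2 -160.9  114. ] [ 491.9 -162.9  111.2]
horn z 114 11 [ 491.4 -215.5  114.1] [ 500.1 -160.2  123.2] [ 491.8 -207.   117. ]
horn z 138 46 [ 489.  -235.2  140.6] [ 500.5 -188.9  149.8] [ 491.4 -213.6  146.3]
horn z 150 16 [ 489.  -230.6  150.4] [ 499.  -188.6  161.7] [ 491.3 -189.8  158.5]
horn z 162 10 [ 489.1 -234.2  162.7] [ 500.  -188.7  173.4] [ 491.1 -189.5  167.4]
horn z 174 75 [ 488.9 -235.5  174.4] [ 502.2 -188.6  186. ] [ 494.8 -197.7  182.5]
horn z 186 90 [ 489.4 -227.7  186.3] [ 502.1 -196.9  195.2] [ 495.4 -211.5  190.5]
stand ((493.5671081542969, -143.02713012695312), (60.450538635253906, 230.15855407714844), 1.8734546899795532) 2198
```

```bash
cat >> h.py <<'E'
A=np.radians(38)
def rot(yaw,s,a=A):
    c,n=np.cos(yaw),np.sin(yaw)
    z=np.array([np.sin(a)*c,np.sin(a)*n,-np.cos(a)]); y=s*np.array([-n,c,0])
    return np.column_stack([np.cross(y,z),y,z])
def tcp(g,R): return np.array(g,float)+ctrl.hold_point_z*R[:,2]
E
python3 - <<'E'
from h import *
np.set_printoptions(precision=2,suppress=True)
o=ctrl.observe(); print(np.array(o["tcp_rot"]))
g=np.array([495.6,-212,166.]); k=np.array([655,39,287.])
best=None
for s in(1,-1):
    R=rot(.033,s); H=rot(.018,s)
    for n,p,Q in(("pre",g-110*R[:,2],R),("g",g,R),("up",g+[0,0,135],R),("hook",k,H)):
        q=ctrl.solve_ik(tcp(p,Q),Q); print(s,n,None if q is None else np.array(q))
E
```

```text
[[ 0.96  0.28 -0.  ]
 [ 0.28 -0.96 -0.  ]
 [-0.    0.   -1.  ]]
1 pre None
1 g [-0.66  0.16  2.29  1.25  0.43  2.91]
1 up [-0.66 -0.08  2.15  0.71  0.65 -2.75]
1 hook [ 0.08  0.09  2.02 -0.1   0.37 -1.43]
-1 pre [-0.8  -0.1   2.3   0.86  0.64  0.11]
-1 g [-0.66  0.16  2.29  1.25  0.43 -0.23]
-1 up [-0.66 -0.08  2.15  0.71  0.65  0.4 ]
-1 hook [ 0.08  0.09  2.02 -0.1   0.37  1.71]
```

```bash
python3 - <<'E'
from h import *
np.set_printoptions(precision=2,suppress=True)
g=np.array([495.6,-212,166.]); R=rot(.033,-1); pre=g-100*R[:,2]
p=np.array(ctrl.observe()["ee_pos"])
ctrl.servo_line(p+[0,0,200],rate=200)
ctrl.move_to(tcp(pre+[0,0,120],R),R)
ctrl.servo_line(tcp(pre,R),rate=150)
o=ctrl.observe(); print(o["t"],o["ee_pos"],tcp(pre,R),o["ft_force"])
d=cam("wrist"); cv2.imwrite("pics/w1.png",d["image"])
P=d["P"].reshape(-1,3); P=P[~np.isnan(P[:,0])]
r=P[(abs(P[:,0]-495)<25)&(abs(P[:,1]+212)<35)]
for lo in(142,150,160,170,185):
    s=r[(r[:,2]>=lo)&(r[:,2]<lo+10)]
    if len(s)>2: print(lo,len(s),np.percentile(s,[2,50,98],axis=0))
E
```

```text
4.9167 [ 445.79 -214.05  230.46] [ 445.57 -213.65  230.07] [ 0.45 -0.2   0.35]
142 591 [[ 489.75 -231.39  143.3 ]
 [ 493.86 -210.41  147.94]
 [ 501.16 -189.98  150.64]]
150 95 [[ 489.32 -233.79  150.43]
 [ 491.15 -226.32  154.37]
 [ 499.08 -187.18  159.47]]
160 98 [[ 489.29 -233.89  160.41]
 [ 491.01 -194.49  165.58]
 [ 493.47 -187.33  169.92]]
170 107 [[ 489.62 -234.15  170.8 ]
 [ 490.9  -222.84  176.28]
 [ 494.51 -186.44  179.88]]
185 743 [[ 490.1  -227.04  185.23]
 [ 495.16 -210.47  189.7 ]
 [ 502.22 -194.02  194.81]]
```

View pics/w1.png

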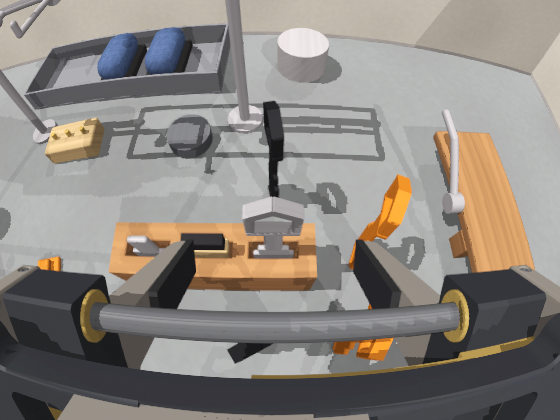

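The wrist view shows the steel ring at (273,215), centred between the fingers, with an orange look-alike to the right at (390,220). I'll check the look-alikes' extents against the gripper's path before closing in.

```bash
python3 - <<'E'
from h import *
np.set_printoptions(precision=1,suppress=True)
P=np.vstack([np.load(f"/tmp/{c}.npy").reshape(-1,3) for c in("scene","top")]); P=P[P[:,2]>20]
for c in((515,-312),(410,-297),(397,-205),(597,-209)):
    s=P[(abs(P[:,0]-c[0])<50)&(abs(P[:,1]-c[1])<40)]; s=s[(s[:,2]<300)]
    if c[1]>-250: s=s[abs(s[:,0]-495)>40]
    print(c,np.percentile(s,[1,99],axis=0))
    h=s[s[:,2]>130]; print("  top part",np.percentile(h,[2,98],axis=0))
E
```

```text
(515, -312) [[ 493.3 -330.9   22.8]
 [ 539.3 -308.4  184.4]]
  top part [[ 493.5 -330.9  133. ]
 [ 539.1 -308.6  184.3]]
(410, -297) [[ 385.7 -307.1   22.5]
 [ 431.6 -286.5  185. ]]
  top part [[ 386.  -307.   132.5]
 [ 431.5 -286.5  184.9]]
(397, -205) [[ 384.8 -226.6   22.7]
 [ 415.1 -183.9  184.4]]
  top part [[ 384.9 -226.5  131.9]
 [ 415.  -184.   184.2]]
(597, -209) [[ 572.5 -218.3   21.7]
 [ 618.3 -199.2  184. ]]
  top part [[ 572.5 -218.3  132.4]
 [ 618.3 -199.2  183.9]]
```

```bash
python3 - <<'E'
from h import *
np.set_printoptions(precision=2,suppress=True)
g=np.array([495.6,-211.2,166.]); R=rot(.033,-1)
def st(n):
    o=ctrl.observe(); print(n,round(o["t"],2),o["ee_pos"],o["ft_force"],o["width"],o["finger_force"])
ctrl.servo_line(tcp(g,R),rate=80); st("at")
ctrl.close(); st("closed")
ctrl.servo_line(tcp(g+[0,0,20],R),rate=50); st("up20")
ctrl.servo_line(tcp(g+[0,0,135],R),rate=100); st("up")
d=cam("wrist"); cv2.imwrite("pics/w2.png",d["image"])
E
```

```text
at 6.37 [ 507.07 -210.9   151.49] [ 0.56  0.46 -0.25] 1.0004140931593222 0.0
closed 7.1 [ 507.13 -210.85  151.29] [-0.37  0.1   0.18] 0.5198851092805028 29.999988391064107
up20 7.65 [ 506.95 -210.7   171.07] [ 0.82 -0.61 -2.32] 0.5204921636102817 30.00005573267117
up 8.95 [ 506.77 -210.53  285.39] [-0.19 -0.05 -2.71] 0.5184885975120233 29.99998927814886
```

View pics/w2.png

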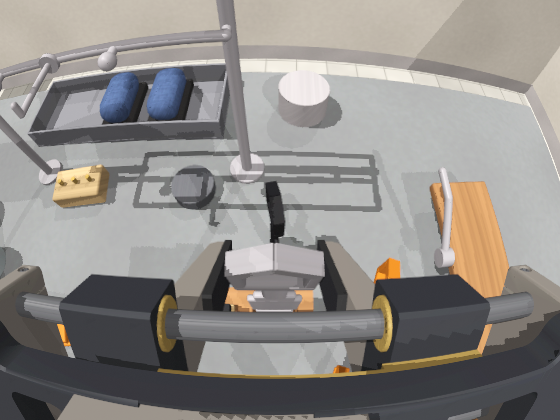

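The horn is held between the pads, with its ring at (275,265), and has lifted clear of the stand. I'll carry it to in front of the hook.

```bash
python3 - <<'E'
from h import *
np.set_printoptions(precision=2,suppress=True)
R=rot(.018,-1)
def st(n):
    o=ctrl.observe(); print(n,round(o["t"],2),o["ee_pos"],o["ft_force"],o["width"])
ctrl.servo_line(tcp([495,-80,301],R),attitude=R,rate=100); st("a")
ctrl.servo_line(tcp([555,39,289],R),attitude=R,rate=100); st("b")
ctrl.servo_line(tcp([590,39,287],R),attitude=R,rate=60); ctrl.hold(.4); st("c")
d=cam("wrist"); cv2.imwrite("pics/w3.png",d["image"])
def pr(P,n):
    P=P.reshape(-1,3); P=P[~np.isnan(P[:,0])]
    h=P[(P[:,0]>622)&(P[:,0]<690)&(abs(P[:,1]-39)<14)&(P[:,2]>270)&(P[:,2]<308)]
    print(n,"hook",len(h),len(h)and np.percentile(h,[2,50,98],axis=0))
    h=h[h[:,0]<637]; print(" tip",len(h),len(h)and np.percentile(h,[2,50,98],axis=0))
    r=P[(abs(P[:,0]-590)<28)&(abs(P[:,1]-39)<23.5)&(P[:,2]>298)&(P[:,2]<330)]
    print(" ring top",len(r),len(r)and np.percentile(r,[2,50,98],axis=0))
    l=P[(abs(P[:,0]-590)<40)&(abs(P[:,1]-39)<23)&(P[:,2]>120)&(P[:,2]<262)]
    for a,b in((120,150),(150,180),(180,210),(210,240),(240,260)):
        s=l[(l[:,2]>=a)&(l[:,2]<b)]
        if len(s): print(" ",a,len(s),np.median(s,0))
pr(d["P"],"wrist")
for c in("scene","top"):
    d=cam(c); pr(d["P"],c); cv2.imwrite(f"pics/{c}3.png",d["image"])
im=cv2.imread("pics/scene3.png"); cv2.imwrite("pics/c3.png",cv2.resize(im[60:320,180:440],(780,600*1),interpolation=cv2.INTER_CUBIC))
E
```

```text
a 10.46 [506.52 -79.94 286.3 ] [ 0.36  0.52 -2.16] 0.5187109045821718
b 11.95 [566.35  38.93 274.21] [ 0.4  -0.31 -2.47] 0.5199527889141581
c 13.08 [601.44  39.23 272.38] [ 1.29  0.33 -2.23] 0.5170053246420043
wrist hook 1118 [[629.35  38.22 281.53]
 [654.34  42.36 284.91]
 [688.18  46.22 298.99]]
 tip 323 [[629.07  38.15 281.01]
 [630.84  41.93 295.4 ]
 [635.62  45.71 299.63]]
 ring top 3343 [[569.94  15.68 300.02]
 [588.76  36.2  309.66]
 [596.46  61.05 323.05]]
  120 163 [587.38  40.24 138.38]
  150 215 [588.04  40.24 165.67]
  180 291 [587.75  40.19 194.16]
  210 312 [587.73  40.13 213.27]
  240 73 [587.03  40.13 246.87]
scene hook 119 [[630.15  35.95 277.93]
 [665.02  38.77 283.  ]
 [688.81  42.83 298.09]]
 tip 20 [[628.78  36.2  291.61]
 [632.81  39.1  295.88]
 [635.52  42.17 298.71]]
 ring top 60 [[563.17  31.39 298.75]
 [572.54  61.61 313.69]
 [594.78  62.41 325.64]]
  120 4 [588.75  17.23 147.33]
  150 21 [589.53  17.94 159.39]
  180 8 [589.14  17.57 190.23]
top hook 142 [[628.7   35.85 280.6 ]
 [658.31  39.71 283.29]
 [688.16  43.85 299.44]]
 tip 27 [[628.3   35.69 281.96]
 [630.43  39.03 295.23]
 [634.35  42.76 300.56]]
 ring top 224 [[575.56  16.75 299.77]
 [588.68  39.35 307.97]
 [595.82  61.46 317.54]]
  120 7 [587.58  19.85 137.39]
  150 2 [587.08  19.72 152.91]
  180 9 [591.42  27.66 209.1 ]
  210 29 [586.38  38.19 222.69]
```

View pics/w3.png

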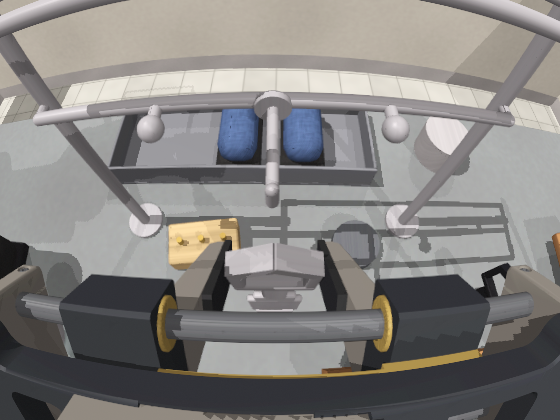

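View pics/c3.png

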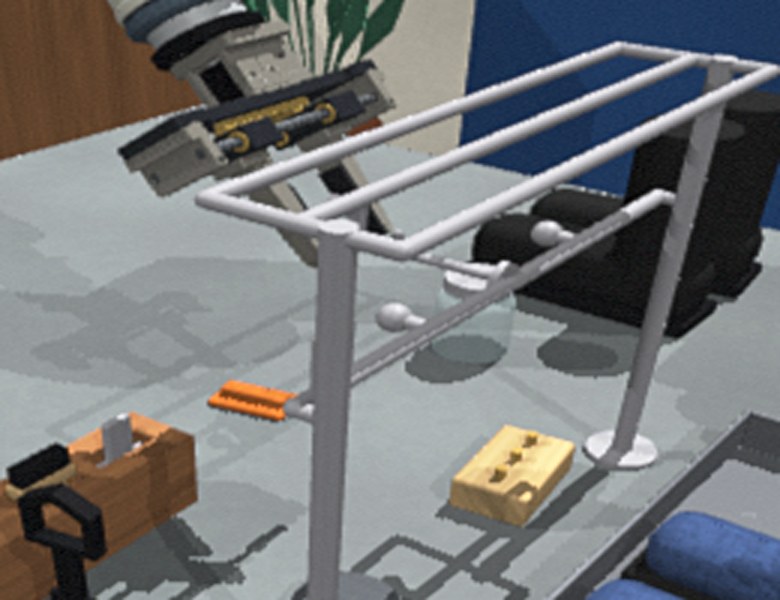

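The wrist view shows the hook tip at (272,190) straight ahead of the ring at (275,265), with the pegs at (150,128) and (396,128). The scene crop shows the gripper short of the rack and clear of it. I'll shift about 1 mm in y and thread the ring.

```bash
python3 - <<'E'
from h import *
np.set_printoptions(precision=2,suppress=True)
R=rot(.018,-1)
def st(n):
    o=ctrl.observe(); f=np.array(o["ft_force"]); print(n,round(o["t"],2),o["ee_pos"],f,o["width"]); return f
for x in(600,620,630,640,648,655):
    ctrl.servo_line(tcp([x,39.6+.018*(x-600)*.5,287.5],R),attitude=R,rate=40); f=st(x)
    if np.hypot(f[0],f[1])>8: print("CONTACT"); break
d=cam("wrist"); cv2.imwrite("pics/w4.png",d["image"])
E
```

```text
600 13.63 [611.78  39.83 272.7 ] [-0.42 -0.55 -1.48] 0.5185158036574571
620 14.28 [631.44  39.96 272.54] [-0.62  0.31 -1.91] 0.5200776603071257
630 14.68 [641.69  40.05 272.7 ] [ 0.39  0.08 -1.71] 0.5163323547691349
640 15.08 [651.69  40.15 272.68] [-0.13  0.08 -1.77] 0.5205529978504477
648 15.43 [659.73  40.24 272.74] [ 0.01 -0.01 -2.29] 0.51900166760872
655 15.76 [666.77  40.29 272.77] [ 0.08 -0.83 -1.7 ] 0.5170032710949188
```

View pics/w4.png

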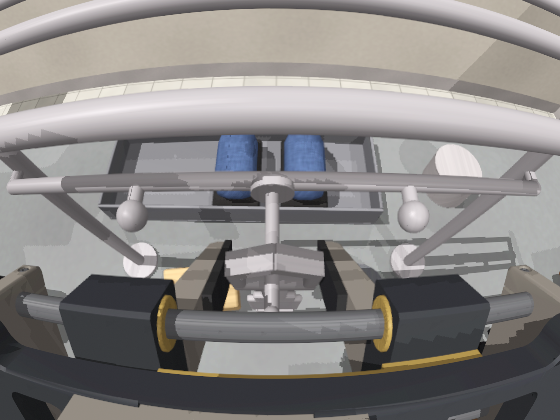

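The bar at (272,230) passes under the ring top, and the tip shows on the near side at (270,295), so the ring is threaded. I'll lower it until it sits on the bar.

```bash
python3 - <<'E'
from h import *
np.set_printoptions(precision=2,suppress=True)
R=rot(.018,-1)
o=ctrl.observe(); p=np.array(o["ee_pos"]); f0=np.array(o["ft_force"])[2]
ctrl.servo_line(p-[0,0,17],rate=40); ctrl.hold(.2)
for i in range(9):
    o=ctrl.observe(); f=np.array(o["ft_force"]); print(round(o["t"],2),o["ee_pos"],f)
    if f[2]>1.5: break
    p=np.array(o["ee_pos"]); ctrl.servo_line(p-[0,0,1],rate=20); ctrl.hold(.2)
ctrl.hold(.3)
d=cam("wrist"); cv2.imwrite("pics/w5.png",d["image"])
E
```

```text
16.58 [666.73  40.31 256.  ] [ 1.27  1.23 -1.4 ]
17.03 [666.73  40.32 255.03] [-0.13  0.76 -2.02]
17.48 [666.73  40.31 254.02] [ 0.35 -0.01 -1.75]
17.93 [666.76  40.29 253.  ] [-0.39  0.5  -1.66]
18.38 [666.8   40.3  252.04] [-0.24  0.73 -1.77]
18.83 [667.14  40.43 251.48] [0.64 1.45 1.61]
```

```bash
python3 - <<'E'
from h import *
np.set_printoptions(precision=2,suppress=True)
o=ctrl.observe(); p=np.array(o["ee_pos"]); R=np.array(o["tcp_rot"])
ctrl.open(); ctrl.hold(.5); o=ctrl.observe(); print(o["t"],o["width"],o["ft_force"])
ctrl.servo_line(p-110*R[:,2],rate=60)
ctrl.servo_line(p-110*R[:,2]-[120,0,-20],rate=150); ctrl.hold(1.5)
o=ctrl.observe(); print(o["t"],o["ee_pos"],o["ft_force"])
pr=None
for i in range(2):
    d=cam("wrist"); P=d["P"].reshape(-1,3); P=P[~np.isnan(P[:,0])]
    l=P[(abs(P[:,0]-655)<45)&(abs(P[:,1]-40)<30)&(P[:,2]>100)&(P[:,2]<300)]
    for a in range(100,300,25):
        s=l[(l[:,2]>=a)&(l[:,2]<a+25)]
        if len(s): print(" ",a,len(s),np.median(s,0),s[:,1].min(),s[:,1].max())
    ctrl.hold(.35)
a=cv2.imread("pics/w5.png"); b=d["image"]; s=cam("scene")["image"]
cv2.imwrite("pics/w6.png",b)
m=cv2.hconcat([b[60:360,80:480],cv2.resize(s[60:360,180:480],(400,300))])
cv2.imwrite("pics/end.png",m)
E
```

```text
20.4667 0.9992166536560931 [ 0.33  0.3  -0.18]
24.9083 [479.33  39.17 358.07] [-0.19  0.09  0.01]
  100 168 [653.07  42.26 117.16] 20.246259896411658 64.2170856403776
  125 272 [653.65  42.29 137.98] 20.247767585485402 63.635429548509094
  150 332 [653.85  42.36 163.49] 20.54734334800491 64.20399500324982
  175 232 [653.81  42.37 185.86] 26.769102835130063 57.95794604029019
  200 179 [652.38  42.39 213.11] 33.77804514549746 51.05542084431804
  225 442 [652.61  42.45 246.52] 18.900795730883907 65.95725410282084
  250 232 [650.72  58.61 262.55] 18.474522555595666 66.82112287408901
  275 929 [652.15  42.47 285.43] 18.37858300017944 66.64749174315094
  100 169 [652.97  42.29 117.51] 20.343660521690246 64.16508964742683
  125 270 [653.6   42.32 138.12] 20.324891963060402 63.76558860897056
  150 338 [653.83  42.37 163.73] 20.430167384388994 64.175363117362
  175 228 [653.83  42.4  185.9 ] 26.765885490596844 58.07455922669517
  200 178 [652.38  42.43 213.13] 33.816160611333004 51.06794430805888
  225 442 [652.54  42.45 246.42] 18.94282774111812 65.96573610767042
  250 232 [650.68  58.62 262.31] 18.550842770726778 66.84215099079387
  275 929 [652.12  42.49 285.42] 18.570259227677905 66.73850393448586
```

View pics/end.png

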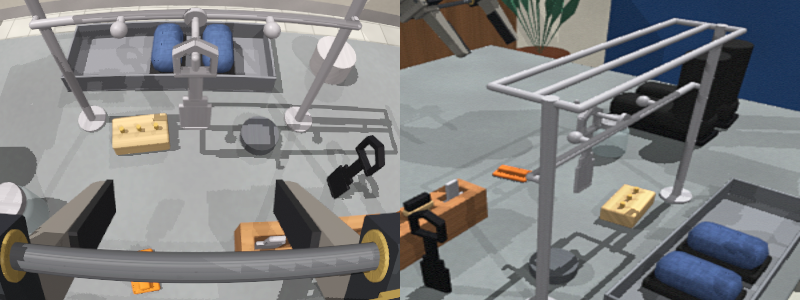

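The horn hangs from the hook by its ring, at (195,75) on the left and (580,150) on the right. It is vertical, and two depth readings 0.4 s apart show no movement. The gripper is clear and the other things are in place.

```bash
python3 -c "
from rig import ctrl
ctrl.hold(1.0); print(ctrl.finish_job())"
```

```text
the job is handed in; nothing more can be done
None
```

The long steel shoehorn now hangs by its ring on the chrome hook, straight and still; the other things looked undisturbed in the last pictures, and I handed the job in at about 27 s.

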